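Gauge a link arm, then hold it in the marking unit

TASK

Two link arms lie on the desk, alike except for the bore of the eye: only one fits the gauge pin. Take the one that fits by its plain end, prove it by sliding its eye right down the pin onto the shoulder, then lift it off and feed it eye first through the slot of the marking unit until it has clearly pushed back the spring stop inside. Finish while still gripping it there, level, for the marking; the link arm with the small bore stays lying on the desk and the other things stay where they are.

Things in the scene. Friction and masses are not known exactly. Their poses are not given: they have to be found in the camera images.
- link_go: Link arm that fits the pin: flat bare aluminium bar, both ends round, 180x32x14 mm, 160 g. One end is an eye with a 19 mm through bore, the other is plain. Origin: centre of underside; +x along the bar to the eye (eye centre x=+74, tip +90, plain end -90 mm), y across the width, z up. Grip it across its width near the plain end (about x=-62 mm), so that the hand stays clear of the marking unit.
- link_go_eye (a point): Centre of the eye of link_go, at mid thickness (7 mm above its underside).
- link_tight: The other link arm: same shape, size and axes, but the bore of its eye is only 13 mm, so it sticks on the nose of the gauge pin. It lies beside link_go (either side).
- link_tight_eye (a point): Centre of the eye of link_tight, at mid thickness.
- gauge: Fixed upright gauge pin on a round steel foot (68 mm diameter, 13 high, above it a 32 mm diameter shoulder up to 32 mm over the desk). From the shoulder a plain pin of 16 mm diameter, from 62 to 74 mm over the desk a nose tapering to 9 mm. Origin on the desk under the pin's axis, z up.
- gauge_seat (a point): Point on the pin's axis at the level of the shoulder's top, 32 mm above the desk; a link arm that is fully down lies on the shoulder with its eye centre 7 mm above this point.
- marker: Fixed marking unit: grey steel housing 112 wide, 140 deep, 164 high, clear roof pane, black control panel on the side toward the robot, one level slot in its front wall (6 mm thick, hollow behind). Origin on the desk below the slot's centre in the plane of the front wall's outer face; +x: level feed direction into the slot, y across, z up. Inside, a stylus hangs 8 mm above a centred link arm.
- slot (a point): Centre of the slot in the plane of the front wall's outer face, 105 mm over the desk; axes as marker. Slot 34 mm wide (y), 17 mm high (z): 1 mm each side and 1.5 mm above and below a link arm. Flared lips stand 12 mm out in front and open to 46x29 mm at their mouth.
- stop (a joint): Spring stop inside the housing, m: 0 = free, 0.012 = pushed fully back along the feed direction. A spring pushes it out with about 1 N at 0 and 4 N at 0.012.
- stop_face (a point): Centre of the stop's round flat face (20 mm diameter), in line with the slot's centre; when free it is 70 mm behind the outer face of the front wall, and it moves with the stop.
- spanner_13: Bystander: loose 181 mm spanner lying flat near the front of the desk. Leave it alone.
- tape_measure: Bystander: loose tape measure, 66x89x35 mm, at the back right. Leave it alone.
- pliers_red: Bystander: loose pliers with red handles, 174x53x13 mm, lying at the front left. Leave them alone.
Not all that is in view belongs to the job. What is shaped like the gauge but pink is not meant.

How it is judged:
By the outcome, as a careful person would: the job done as asked, in the order asked, and still so for the second after the job is handed in, while the arm keeps its last pose, push and grip.
It also fails if it takes over 51 s, if anything falls off the work surface, if the arm or the gripper's body presses on something with over 40 N, if the wrist force passes 120 N, or if a joint passes its speed limit or range.

ROBOT

A 6-joint arm with a two-finger parallel gripper is mounted at the origin on a cart in front of the work surface, level with it; the furniture and walls round the work are solid. World frame = base frame: x ahead of the robot, y to its left, z up, the work surface at z = 0. Lengths are in m, angles in degrees, forces in N, time in s.
With the tool pointing down it reaches from about 0.375 to 0.9 m from the base axis. Payload 3.1 kg.
Tool frame: the origin (TCP) lies on the centre line of the jaws, within the pads' length; the fingertips stand 17 mm ahead of it and the grasp point (between the pads) lies 2 mm behind it; z points along the fingers, y is the line along which they close (so a half turn about z gives the same grasp; the last joint's range is limited). The gripper opens to 87 mm and grips with 3 to 60 N. Pads are 19 mm wide; open, the fingers measure 117 mm over their backs; the gripper's body (75 mm by 190 mm) begins 51 mm behind the grasp point.
Start: joints at [59.845, 30.224, 82.088, -0, 67.689, -10.227], TCP at [0.213, 0.588, 0.24] pointing down, gripper open.
Joint ranges: [-176.69, 176.69], [-43.24, 126.21], [12.49, 139.97], [-82, 262], [0, 151.66], [-163.58, 163.58]. Speed limits (degrees/s): [159.86, 159.86, 180, 180, 180, 180].

INTERFACE

Orientations are given as a 3x3 rotation matrix whose columns are the frame's x, y, z axes.
In Python, from rig import bot, imaging, finder gives the robot as it stands. The module is installed in compiled form; this text tells all that it offers.
- The arm moves only by the tool play_rows, never from a script. Its argument "motion" is a list that holds one entry, the list of rows, each a list of 6 numbers: the shift along the tool's x, y, z in normalised numbers (1 is 0.5 m), then the turn, a rotation vector about the tool's x, y, z in a scale on which 1.0 is 2 pi rad. In form: [[[dx, dy, dz, wx, wy, wz], ...]]. A call has 1 to 8 rows; each row is the pose to reach, as a shift and turn from the pose commanded when the call began, along the tool's axes at that moment; what a row does not reach only later rows make up. A row lasts 1/12 s, in which the tool goes at most 41.7 mm and 7.16 degrees, less where a joint would pass 70% of its speed; a pose out of reach is approached as far as the arm can. A call with a gripper value outside its range is refused whole. "fingers" is the finger opening in m, from 0 to 0.087, set as the call begins (left out, the last holds). The fingers move at their own pace and stop on an object; the grip force is fixed at half the most. Time passes only in rows, so rows that repeat a pose let the fingers close. It gives the time, the measured TCP pose, the force, the opening and the grip force at its end, in the units of the state.
- bot.read_state(): the state, without advancing time (a new reading comes with each control period).
- imaging.capture(name): name is "side" or "top"; returns a dict with "frame" (400x640x3 uint8, red, green, blue), "camera_matrix" (3x3 intrinsics, pixels), "R" (3x3) and "t" (3): a world point X has camera coordinates R X + t. Camera axes: x right, y down, z forward; pixel columns grow to the right and rows downward; lengths in m; the calibration is good to about 2 mm. A picture is of the moment at which its call begins. There is no depth.
- bot.hand_in(): hands the job in; it is judged then, once.
Trained networks look in the newest picture that a camera, given by its name, has taken for a name from the list of things; names that differ only in an ending like _2 or _b are one class to them, and where a whole thing is asked for, a point or a joint stands for the part that bears it (a point fixed in the world has none). Each returns a list of dicts, best first, with "confidence" (0 to 1); they miss things now and then, are a little off and sometimes report something else, mostly with a low value. They report only what shows in the picture. A call takes as long as a camera call. They do not tell look-alikes from the thing itself.
- finder.recognise(camera, name): "at" ([x, y, z] in m, in world coordinates, good to about 4 mm: the middle of the surface that is visible of it).
- finder.outline_of(camera, name): "pixels" (400x640 bool, what is visible of it).
The state is a dict: "time_s": time; "joint_positions": joint angles; "qvel": joint speeds; "tau": joint torques, N m; "position": TCP position; "tcp_rot": TCP orientation; "force": force on the tool from outside, world axes, zero at the start; "moment": the same for the moment, N m; "opening": opening from 0.0 (shut) to 1.0 (fully open); "grasp_force": force on a finger pad.
Only numpy, scipy, OpenCV 4.12 (cv2) and the standard library are available. Lean on these libraries where they do the work, as an engineer would, in place of code of your own. Each camera call takes 0.05 s, during which the arm holds its last target. There are 200 camera calls.

## Working session

There is one attempt and no reset: what is moved stays moved. The work goes in short steps, Python scripts to look and compute and a tool call to move; the robot and the scene stay as the last step left them, time stands still between calls to the robot, and variables do not carry over. Pictures are saved under pics/ and viewed, at most 10 in all, crops included, and the job is handed in when it is done.

Besides the shell and the picture viewer there is one more tool, called after ">>>" as name(argument=value, ...), one argument or row to a line, values as JSON. play_rows: Moves the arm, as the interface text tells. Its arguments: {"type":"object","properties":{"motion":{"type":"array"},"fingers":{"type":"number"}},"required":["motion"]}

```bash
mkdir -p pics; python3 - <<'E'
from rig import bot, imaging, finder
import cv2,numpy as np
s=bot.read_state();print(s['time_s'],s['position'],np.round(s['tcp_rot'],3).tolist(),s['opening'])
for c in('top','side'):
    d=imaging.capture(c);cv2.imwrite(f'pics/{c}0.png',d['frame'][...,::-1])
    print(c,np.round(d['camera_matrix'],1).tolist(),np.round(d['R'],3).tolist(),np.round(d['t'],3).tolist())
    for n in('link_go','link_go_eye','link_tight_eye','gauge','marker','slot','stop_face'):
        try: print(n,[(np.round(r['at'],4).tolist(),round(r['confidence'],2)) for r in finder.recognise(c,n)][:4])
        except Exception as e: print(n,e)
E
```

```text
0.0 [0.21264787 0.58700822 0.23857429] [[-0.94, 0.341, -0.001], [0.341, 0.94, -0.002], [0.0, -0.002, -1.0]] 0.9986982890662461
top [[405.7, 0.0, 320.2], [0.0, 405.7, 197.5], [0.0, 0.0, 1.0]] [[-0.022, -1.0, 0.006], [-0.986, 0.021, -0.167], [0.167, -0.01, -0.986]] [0.272, 0.517, 0.999]
link_go [([0.4954, 0.0383, 0.0187], 0.78)]
link_go_eye [([0.4918, 0.0412, 0.0141], 0.68)]
link_tight_eye [([0.4921, -0.0909, 0.0084], 0.69), ([0.494, 0.0366, 0.0165], 0.54)]
gauge [([0.521, 0.1365, 0.0113], 0.86), ([0.4315, 0.5998, 0.0148], 0.6)]
marker [([0.5632, 0.3469, 0.1635], 0.71)]
slot [([0.5654, 0.3495, 0.1634], 0.79)]
stop_face []
side [[375.8, 0.0, 326.1], [0.0, 375.8, 196.7], [0.0, 0.0, 1.0]] [[0.963, -0.269, -0.02], [-0.197, -0.648, -0.736], [0.185, 0.713, -0.677]] [-0.409, 0.336, 0.843]
link_go [([0.4975, 0.0373, 0.0127], 0.96)]
link_go_eye [([0.497, 0.0357, 0.0132], 0.59)]
link_tight_eye [([0.4958, -0.0977, 0.0116], 0.89)]
gauge [([0.4343, 0.5961, 0.0112], 0.6), ([0.5174, 0.1264, 0.0162], 0.57)]
marker [([0.5035, -0.0988, 0.0146], 0.64), ([0.5631, 0.3061, 0.137], 0.59)]
slot [([0.5606, 0.3113, 0.1383], 0.84)]
stop_face []
```

View pics/top0.png

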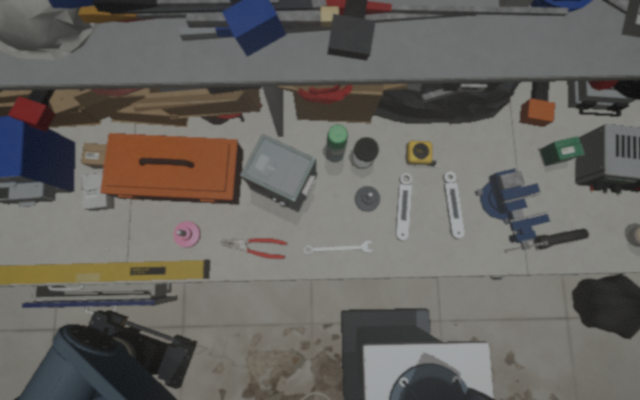

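View pics/side0.png

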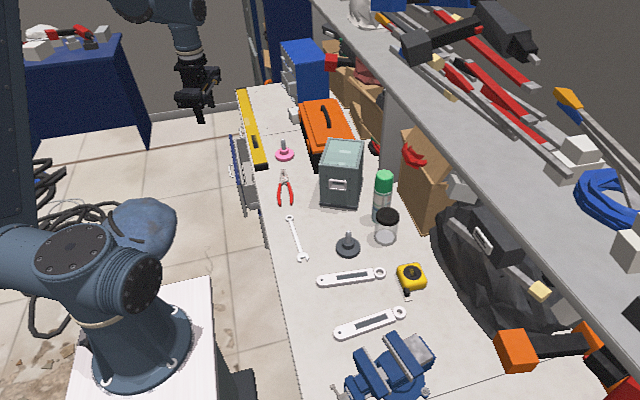

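```bash
python3 - <<'E'
import cv2,numpy as np
t=cv2.imread('pics/top0.png');s=cv2.imread('pics/side0.png')
r=lambda im,x,y,w,h:cv2.resize(im[y:y+h,x:x+w],(400,300),interpolation=cv2.INTER_CUBIC)
a=np.hstack([r(t,388,162,100,75),r(s,310,260,104,78)])
b=np.hstack([r(t,235,130,100,75),r(s,310,130,108,81)])
cv2.imwrite('pics/z1.png',np.vstack([a,b]))
E
```

```text
(no output)
```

View pics/z1.png

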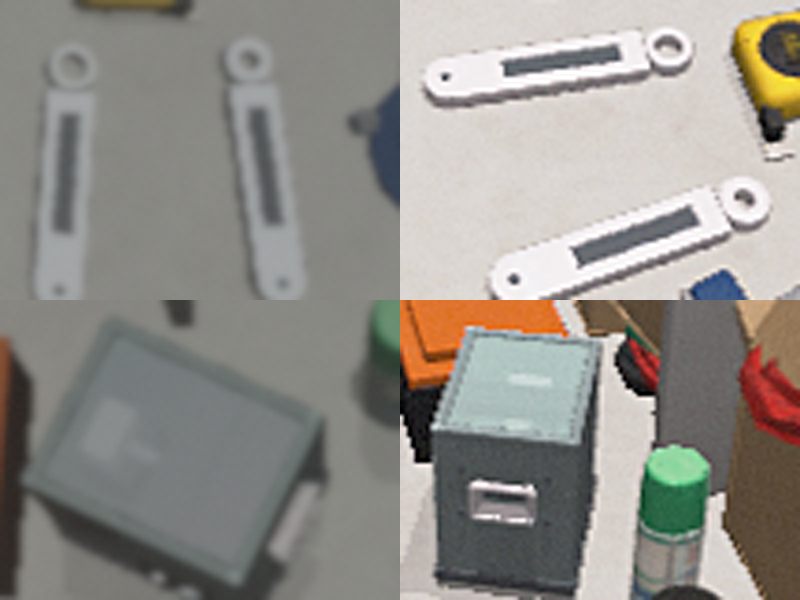

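```bash
cat > h.py <<'E'
import cv2,numpy as np
from scipy.optimize import minimize
from rig import bot,imaging,finder
def proj(d,X):
    c=np.asarray(X)@np.asarray(d['R']).T+d['t'];p=c@np.asarray(d['camera_matrix']).T
    return p[:,:2]/p[:,2:]
def cyl(r0,r1,z0,z1,n=40,cx=0):
    a=np.linspace(0,2*np.pi,n,endpoint=False);c,s=np.cos(a),np.sin(a)
    return np.vstack([np.c_[cx+r0*c,r0*s,0*a+z0],np.c_[cx+r1*c,r1*s,0*a+z1]])
def box(x0,x1,y0,y1,z0,z1): return np.array([[x,y,z] for x in(x0,x1) for y in(y0,y1) for z in(z0,z1)],float)
LINK=[np.vstack([cyl(.016,.016,0,.014,cx=.074),cyl(.016,.016,0,.014,cx=-.074)])]
GAUGE=[cyl(.034,.034,0,.013),cyl(.016,.016,.013,.032),cyl(.008,.008,.032,.062),cyl(.008,.0045,.062,.074)]
MARK=[box(0,.14,-.056,.056,0,.164),np.vstack([box(-.012,-.0119,-.025,.025,.089,.121),box(-.001,0,-.019,.019,.095,.115)])]
S=4
def render(d,parts,R,t):
    m=np.zeros((400*S,640*S),np.uint8)
    for P in parts:
        u=(proj(d,P@R.T+t)+.5)*S-.5
        cv2.fillConvexPoly(m,cv2.convexHull(np.round(u*16).astype(np.int32)),255,shift=4)
    return cv2.resize(m,(640,400),interpolation=cv2.INTER_AREA)/255.
def Rz(a): c,s=np.cos(a),np.sin(a);return np.array([[c,-s,0],[s,c,0],[0,0,1.]])
def fit(views,masks,parts,p0,z=0,yaw=True,step=(.01,.01,.1)):
    def cost(p):
        R=Rz(p[2] if yaw else 0);e=0
        for d,m in zip(views,masks):
            r=render(d,parts,R,np.array([p[0],p[1],z]));e+=np.abs(r-m).sum()/m.sum()
        return e
    n=3 if yaw else 2
    p=np.array(p0[:n],float)
    for k in(1,.3):
        sx=np.vstack([p]+[p+np.eye(n)[i]*step[i]*k for i in range(n)])
        r=minimize(cost,p,method='Nelder-Mead',options=dict(initial_simplex=sx,xatol=1e-4,fatol=1e-4,maxiter=150));p=r.x
    return p,r.fun
def mask(c,n,near):
    d=imaging.capture(c)
    o=finder.outline_of(c,n);u=proj(d,np.array([near]))[0]
    best=min(o,key=lambda r:np.hypot(*(np.argwhere(r['pixels']).mean(0)[::-1]-u)))
    return d,np.asarray(best['pixels'],float)
E
cat > m1.py <<'E'
from h import *
for n,parts,p0,yaw,h in(('link_go',LINK,(.495,.038,0.),1,.01),('link_tight',LINK,(.493,-.095,.1),1,.01),('gauge',GAUGE,(.52,.13),0,.03),('marker',MARK,(.53,.29,1.05),1,.1)):
    near=(p0[0]+(.03 if n=='marker' else 0),p0[1]+(.06 if n=='marker' else 0),h)
    V=[];M=[]
    for c in('top','side'):
        d,m=mask(c,n,near);V.append(d);M.append(m)
    for nm,i in(('both',[0,1]),('top',[0]),('side',[1])):
        p,f=fit([V[j] for j in i],[M[j] for j in i],parts,p0,yaw=yaw)
        print(n,nm,np.round(p[:2],4),np.round(np.degrees(p[2:]),1),round(f,3),int(M[i[0]].sum()))
E
python3 m1.py
```

```text
link_go both [0.5026 0.0406] [-6.9] 0.363 678
link_go top [0.502  0.0402] [-7.7] 0.286 678
link_go side [0.503  0.0408] [-6.7] 0.071 903
link_tight both [ 0.5031 -0.0924] [4.2] 0.243 837
link_tight top [ 0.503  -0.0924] [3.9] 0.102 837
link_tight side [ 0.5042 -0.0917] [5.] 0.133 1060
gauge both [0.5252 0.1355] [] 0.202 495
gauge top [0.5246 0.1349] [] 0.089 495
gauge side [0.526  0.1376] [] 0.093 451
marker both [0.5441 0.294 ] [63.2] 0.093 3644
marker top [0.5432 0.2943] [63.3] 0.023 3644
marker side [0.5477 0.2994] [63.2] 0.057 2770
```

```bash
cat > g.py <<'E'
import sys,numpy as np
from rig import bot
from scipy.spatial.transform import Rotation as Ro
def go(x,y,z,a):
    s=bot.read_state();R=np.array(s['tcp_rot']);a=np.radians(a);c,q=np.cos(a),np.sin(a)
    T=np.array([[c,q,0],[q,-c,0],[0,0,-1.]])
    d=R.T@(np.array([x,y,z])-s['position']);w=Ro.from_matrix(R.T@T).as_rotvec(degrees=True)
    print('t',round(s['time_s'],2),'pos',np.round(s['position'],4),'ang',round(np.degrees(np.arctan2(R[1,0],R[0,0])),2),'F',np.round(s['force'],1),'M',np.round(s['moment'],2),'op',round(s['opening']*87,1),'gf',round(s['grasp_force'],1))
    print('row',np.round(d,4).tolist(),np.round(w,2).tolist(),'rows',round(np.linalg.norm(d)/.0417,1),round(np.linalg.norm(w)/7.16,1))
if __name__=='__main__': go(*map(float,sys.argv[1:]))
E
python3 g.py .441 .048 .10 173
```

```text
t 1.6 pos [0.213  0.5876 0.2395] ang 160.07 F [-0.6 -0.3  0.6] M [-0.01  0.04  0.03] op 87.1 gf 0.0
row [-0.3983, -0.4296, 0.1395] [-0.0, -0.0, -12.93] rows 14.4 1.8
```

The rows are not in the units I measure in: shifts go in shares of 0.5 m and turns go in shares of 2 pi rad. I convert before sending: -0.43 m / 0.5 = -0.86, -0.03 m / 0.5 = -0.06, -12.9 degrees / 360 = -0.0358.

>>> play_rows(
  motion=[
    [[-0.06, -0.06, 0.01, 0, 0, -0.0056], [-0.796, -0.86, 0.2, 0, 0, -0.0358], [-0.796, -0.86, 0.2, 0, 0, -0.0358], [-0.796, -0.86, 0.2, 0, 0, -0.0358], [-0.796, -0.86, 0.2, 0, 0, -0.0358], [-0.796, -0.86, 0.2, 0, 0, -0.0358], [-0.796, -0.86, 0.2, 0, 0, -0.0358], [-0.796, -0.86, 0.2, 0, 0, -0.0358]],
  ],
  fingers=0.06,
)

```text
time_s: 2.27
position: [0.3417, 0.284, 0.1847]
tcp_rot: [[-0.993, 0.122, 0.001], [0.122, 0.993, 0.0], [-0.001, 0.001, -1.0]]
force: [1.5, -0.3, -0.4]
opening: 0.695
grasp_force: 0.0
```

```bash
python3 g.py .441 .048 .10 173
```

```text
t 2.27 pos [0.3417 0.284  0.1847] ang 173.01 F [ 1.5 -0.3 -0.4] M [-0.01 -0.07  0.04] op 60.5 gf 0.0
row [-0.1272, -0.2222, 0.0846] [0.04, 0.06, 0.01] rows 6.5 0.0
```

To row units: -0.222 m / 0.5 = -0.444, -0.127 m / 0.5 = -0.254.

>>> play_rows(
  motion=[
    [[-0.254, -0.444, 0.17, 0, 0, 0], [-0.254, -0.444, 0.17, 0, 0, 0], [-0.254, -0.444, 0.17, 0, 0, 0], [-0.254, -0.444, 0.17, 0, 0, 0], [-0.254, -0.444, 0.17, 0, 0, 0], [-0.254, -0.444, 0.17, 0, 0, 0], [-0.254, -0.444, 0.17, 0, 0, 0], [-0.254, -0.444, 0.17, 0, 0, 0]],
  ],
)

```text
time_s: 2.93
position: [0.443, 0.0459, 0.0986]
tcp_rot: [[-0.992, 0.128, 0.002], [0.128, 0.992, -0.001], [-0.002, -0.0, -1.0]]
force: [0.2, 0.5, -0.6]
opening: 0.689
grasp_force: 0.0
```

```bash
python3 g.py .441 .048 .020 173;python3 - <<'E'
from h import *
V=[];M=[]
ims=[]
for c in('top','side'):
    d=imaging.capture(c);V.append(d)
    f=d['frame'][...,::-1].copy();ims.append(f[120:270,340:540] if c=='top' else f[220:370,280:480])
cv2.imwrite('pics/a1.png',cv2.resize(np.hstack(ims),(800,300),interpolation=cv2.INTER_CUBIC))
E
```

```text
t 2.93 pos [0.443  0.0459 0.0986] ang 172.65 F [ 0.2  0.5 -0.6] M [0.01 0.03 0.  ] op 60.0 gf 0.0
row [0.0024, 0.0018, 0.0786] [-0.03, 0.13, -0.35] rows 1.9 0.1
```

View pics/a1.png

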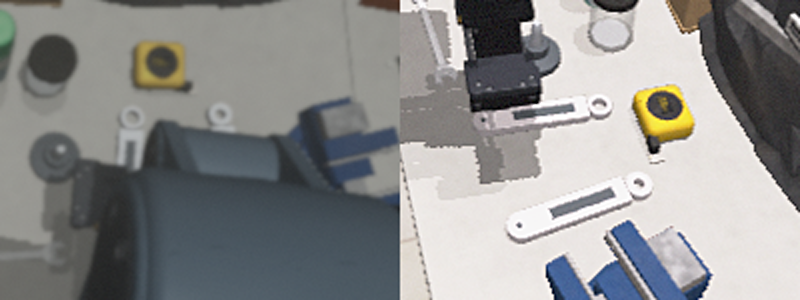

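The hand stands over the plain end of the upper link (side crop about (500,115)); both eyes are visible and undisturbed. Descending.

To row units: 0.078 m / 0.5 = 0.156, 0.073 m / 0.5 = 0.146, -0.3 degrees / 360 = -0.0008.

>>> play_rows(
  motion=[
    [[0.002, 0.002, 0.05, 0, 0, -0.0008], [0.004, 0.004, 0.1, 0, 0, -0.0008], [0.004, 0.004, 0.13, 0, 0, -0.0008], [0.004, 0.004, 0.146, 0, 0, -0.0008], [0.004, 0.004, 0.156, 0, 0, -0.0008], [0.004, 0.004, 0.156, 0, 0, -0.0008]],
  ],
)

```text
time_s: 3.53
position: [0.4379, 0.0528, 0.0214]
tcp_rot: [[-0.993, 0.116, -0.001], [0.116, 0.993, 0.0], [0.001, 0.0, -1.0]]
force: [0.3, 0.8, 0.2]
opening: 0.689
grasp_force: 0.0
```

>>> play_rows(
  motion=[
    [[0, 0, 0, 0, 0, 0], [0, 0, 0, 0, 0, 0], [0, 0, 0, 0, 0, 0], [0, 0, 0, 0, 0, 0], [0, 0, 0, 0, 0, 0], [0, 0, 0, 0, 0, 0]],
  ],
  fingers=0.0,
)

```text
time_s: 4.03
position: [0.4385, 0.0517, 0.0221]
tcp_rot: [[-0.993, 0.117, 0.001], [0.117, 0.993, -0.0], [-0.001, -0.0, -1.0]]
force: [0.2, -0.8, 4.7]
opening: 0.364
grasp_force: 29.6
```

```bash
python3 g.py .441 .048 .085 173
```

```text
t 4.03 pos [0.4385 0.0517 0.0221] ang 173.26 F [ 0.2 -0.8  4.7] M [-0.13  0.11 -0.04] op 31.7 gf 29.6
row [-0.0029, -0.0034, -0.0629] [-0.01, 0.05, 0.26] rows 1.5 0.0
```

To row units: -0.1 m / 0.5 = -0.2, -0.05 m / 0.5 = -0.1.

>>> play_rows(
  motion=[
    [[0, 0, -0.016, 0, 0, 0], [0, 0, -0.05, 0, 0, 0], [0, 0, -0.1, 0, 0, 0], [0, 0, -0.16, 0, 0, 0], [0, 0, -0.186, 0, 0, 0], [0, 0, -0.2, 0, 0, 0], [0, 0, -0.2, 0, 0, 0]],
  ],
)

```text
time_s: 4.62
position: [0.4388, 0.0519, 0.123]
tcp_rot: [[-0.993, 0.117, 0.003], [0.117, 0.993, -0.0], [-0.003, -0.0, -1.0]]
force: [0.7, -0.5, -2.0]
opening: 0.361
grasp_force: 29.8
```

```bash
python3 g.py .462 .0126 .125 243;python3 g.py .462 .0126 .125 208
```

```text
t 4.62 pos [0.4388 0.0519 0.123 ] ang 173.28 F [ 0.7 -0.5 -2. ] M [0.04 0.08 0.02] op 31.4 gf 29.8
row [-0.0277, -0.0363, -0.0019] [-0.1, 0.14, -69.72] rows 1.1 9.7
t 4.62 pos [0.4388 0.0519 0.123 ] ang 173.28 F [ 0.7 -0.5 -2. ] M [0.04 0.08 0.02] op 31.4 gf 29.8
row [-0.0277, -0.0363, -0.0019] [-0.05, 0.15, -34.72] rows 1.1 4.8
```

To row units: -0.036 m / 0.5 = -0.072, -0.003 m / 0.5 = -0.006, -51 degrees / 360 = -0.1417.

>>> play_rows(
  motion=[
    [[-0.004, -0.006, 0, 0, 0, -0.0083], [-0.012, -0.016, 0, 0, 0, -0.025], [-0.02, -0.026, 0, 0, 0, -0.0444], [-0.028, -0.036, 0, 0, 0, -0.0639], [-0.036, -0.044, 0, 0, 0, -0.0833], [-0.042, -0.056, 0, 0, 0, -0.1028], [-0.05, -0.066, 0, 0, 0, -0.1222], [-0.056, -0.072, 0, 0, 0, -0.1417]],
  ],
)

```text
time_s: 5.28
position: [0.4611, 0.0125, 0.1202]
tcp_rot: [[-0.712, -0.702, -0.003], [-0.702, 0.712, 0.001], [0.002, 0.002, -1.0]]
force: [0.5, 0.3, -1.5]
opening: 0.362
grasp_force: 29.8
```

To row units: -18.7 degrees / 360 = -0.0519.

>>> play_rows(
  motion=[
    [[0, 0, 0, 0, 0, -0.0167], [0, 0, 0, 0, 0, -0.0333], [0, 0, 0, 0, 0, -0.0458], [0, 0, 0, 0, 0, -0.0519], [0, 0, 0, 0, 0, -0.0519], [0, 0, 0, 0, 0, -0.0519]],
  ],
)

```text
time_s: 5.78
position: [0.4621, 0.0171, 0.1208]
tcp_rot: [[-0.459, -0.889, -0.003], [-0.889, 0.459, -0.009], [0.009, -0.001, -1.0]]
force: [-0.2, -0.6, -1.4]
opening: 0.365
grasp_force: 29.8
```

```bash
python3 g.py .462 .0126 .125 243; cat > m2.py <<'E'
from h import *
import sys
# camera-wise images + eye detections
name=sys.argv[1]
for c in('top','side'):
    d=imaging.capture(c);f=d['frame'][...,::-1].copy()
    cv2.imwrite(f'pics/{name}_{c}.png',f)
    for n in('link_go_eye','link_go','gauge'):
        print(c,n,[(np.round(r['at'],4).tolist(),round(r['confidence'],2)) for r in finder.recognise(c,n)][:2])
a=cv2.imread(f'pics/{name}_top.png');b=cv2.imread(f'pics/{name}_side.png')
g=(.5252,.1355,.09)
ims=[]
for c,f in(('top',a),('side',b)):
    d=imaging.capture(c);u=proj(d,np.array([g]))[0].astype(int);print(c,u)
    ims.append(cv2.resize(f[u[1]-50:u[1]+50,u[0]-50:u[0]+50],(400,400),interpolation=cv2.INTER_CUBIC))
cv2.imwrite(f'pics/{name}.png',np.hstack(ims))
E
python3 m2.py b1
```

```text
t 5.78 pos [0.4621 0.0171 0.1208] ang -117.3 F [-0.2 -0.6 -1.4] M [0.05 0.15 0.02] op 31.8 gf 29.8
row [0.0041, -0.002, -0.0042] [-0.06, -0.53, -0.3] rows 0.1 0.1
top link_go_eye [([0.4977, 0.0883, 0.1116], 0.85)]
top link_go [([0.5, 0.0866, 0.1103], 0.83)]
top gauge [([0.5173, 0.138, 0.0155], 0.81), ([0.4331, 0.6008, 0.0134], 0.7)]
side link_go_eye [([0.4668, 0.0178, 0.1145], 0.59)]
side link_go [([0.4596, 0.0164, 0.1159], 0.83)]
side gauge [([0.4234, 0.5912, 0.0085], 0.62)]
top [371 192]
side [348 226]
```

View pics/b1.png

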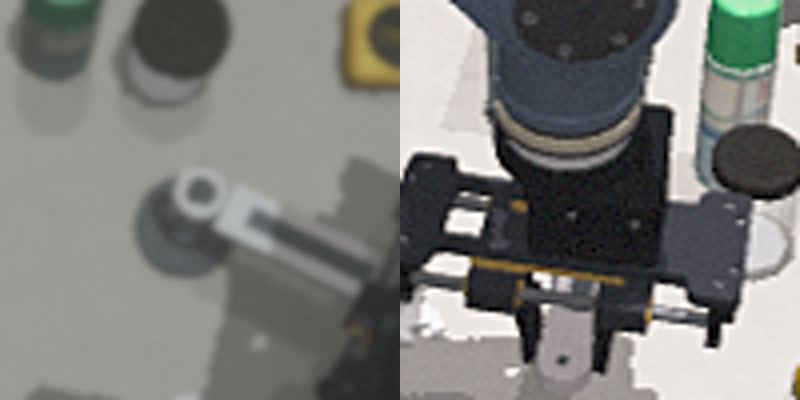

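```bash
cat > eye.py <<'E'
from h import *
def eye(zu,yaw,p0,save=None):
    """eye centre from top view: underside height zu, link yaw rad"""
    d=imaging.capture('top');o=finder.outline_of('top','link_go')
    m=np.asarray(o[0]['pixels'],float)
    g=cv2.cvtColor(d['frame'],cv2.COLOR_RGB2GRAY).astype(float)
    P=[cyl(.016,.016,0,.014)+0]
    R=Rz(yaw);dirv=R[:,0]
    yy,xx=np.mgrid[:400,:640]
    def parts(p):
        e=np.array([p[0],p[1],zu])
        full=render(d,[np.vstack([cyl(.016,.016,0,.014),cyl(.016,.016,0,.014,cx=-.06)])],R,e)
        return full
    u0=proj(d,np.array([[p0[0],p0[1],zu+.014]]))[0]
    W=(np.hypot(xx-u0[0],yy-u0[1])<16)
    ub=proj(d,np.array([[p0[0],p0[1],zu+.014]])-.012*dirv)[0];un=proj(d,np.array([[p0[0],p0[1],zu+.014]]))[0]-ub
    W&=((xx-ub[0])*un[0]+(yy-ub[1])*un[1])>0
    c=lambda p:np.abs(parts(p)-m)[W].sum()
    sx=np.array([p0,[p0[0]+.004,p0[1]],[p0[0],p0[1]+.004]])
    r=minimize(c,p0,method='Nelder-Mead',options=dict(initial_simplex=sx,xatol=5e-5,fatol=1e-3))
    # bore: intensity-based refine of ring with hole
    def c2(q):
        e=np.array([q[0],q[1],zu])
        top=render(d,[cyl(.0095,.0095,.014,.014)],R,e);bot_=render(d,[cyl(.0095,.0095,0,0)],R,e)
        out=render(d,[cyl(.016,.016,0,.014)],R,e)
        hole=np.minimum(top,bot_);ring=np.clip(out-top,0,1)
        return (g*hole).sum()/hole.sum()-(g*ring).sum()/ring.sum()
    r2=minimize(c2,r.x,method='Nelder-Mead',options=dict(initial_simplex=np.array([r.x,r.x+[.003,0],r.x+[0,.003]]),xatol=5e-5,fatol=1e-3))
    print('mask eye',np.round(r.x,4),round(r.fun,1),'bore eye',np.round(r2.x,4),round(r2.fun,1))
    return d,g,r.x,r2.x
if __name__=='__main__':
    import sys
    a=list(map(float,sys.argv[1:]));s=bot.read_state()
    print(np.round(s['position'],4));eye(a[0],np.radians(a[1]),a[2:4])
E
python3 eye.py .100 62.7 .5258 .1406;python3 eye.py .100 62.7 .522 .136
```

```text
[0.4626 0.0166 0.1215]
mask eye [0.5265 0.1373] 46.8 bore eye [0.5298 0.138 ] -51.0
[0.4626 0.0167 0.1215]
mask eye [0.5164 0.118 ] 48.1 bore eye [0.5042 0.0906] -40.4
```

```bash
cat > eye2.py <<'E'
from h import *
import sys
def eye2(zu,yaw,p0,verbose=1):
    d=imaging.capture('top');g=cv2.cvtColor(d['frame'],cv2.COLOR_RGB2GRAY).astype(float);R=Rz(yaw)
    halfA=np.radians(np.linspace(-120,120,40))
    def fan(r,z): # forward fan away from neck
        return np.vstack([np.c_[r*np.cos(halfA),r*np.sin(halfA),0*halfA+z]])
    def c(q):
        e=np.array([q[0],q[1],zu+.014])
        hole=render(d,[cyl(.0065,.0065,0,0)],R,e)
        o=render(d,[fan(.0155,0)],R,e);i=render(d,[cyl(.0105,.0105,0,0)],R,e);ring=np.clip(o-i,0,1)
        oo=render(d,[fan(.021,0)],R,e);o2=render(d,[cyl(.0175,.0175,0,0)],R,e);an=np.clip(oo-o2,0,1)
        m=lambda w:(g*w).sum()/w.sum()
        return -(2*m(ring)-m(hole)-m(an))
    best=min(((c((p0[0]+a,p0[1]+b)),p0[0]+a,p0[1]+b) for a in np.arange(-.012,.0121,.002) for b in np.arange(-.012,.0121,.002)))
    q=np.array(best[1:]);r=minimize(c,q,method='Nelder-Mead',options=dict(initial_simplex=np.array([q,q+[.0015,0],q+[0,.0015]]),xatol=5e-5,fatol=1e-3))
    if verbose: print('eye',np.round(r.x,4),'score',round(r.fun,1),'px',np.round(proj(d,np.array([[*r.x,zu+.014]]))[0],1))
    return r.x
if __name__=='__main__':
    a=list(map(float,sys.argv[1:]));s=bot.read_state();print(np.round(s['position'],4))
    for k in range(2): eye2(a[0],np.radians(a[1]),a[2:4])
E
python3 eye2.py .100 62.7 .5258 .1406; python3 - <<'E'
from h import *
d=imaging.capture('top');f=d['frame'][...,::-1]
print(proj(d,np.array([[.5246,.1349,.074],[.5246,.1349,.0]])))
E
```

```text
[0.4626 0.0167 0.1215]
eye [0.528  0.1393] score -106.3 px [371.  189.2]
eye [0.5279 0.1393] score -106.8 px [371.1 189.3]
[[370.77790767 193.5405506 ]
 [367.20323369 198.43996047]]
```

```bash
python3 - <<'E'
from h import *
d=imaging.capture('top');g=cv2.imread('pics/top0.png',0).astype(float);I=np.eye(3)
def c(q):
    e=np.array([q[0],q[1],0])
    full=render(d,GAUGE,I,e);o=render(d,[cyl(.042,.042,0,.013),]+GAUGE,I,e);big=render(d,[cyl(.031,.031,.013,.013)],I,e)
    rim=np.clip(big,0,1);out=np.clip(o-render(d,[cyl(.037,.037,0,.013)]+GAUGE,I,e),0,1)
    m=lambda w:(g*w).sum()/w.sum()
    return m(rim)-m(out)
q=np.array([.5246,.1349])
r=minimize(c,q,method='Nelder-Mead',options=dict(initial_simplex=np.array([q,q+[.004,0],q+[0,.004]]),xatol=5e-5,fatol=1e-3));print('foot',r.x,r.fun)
f=cv2.resize(cv2.imread('pics/top0.png')[165:230,335:400],(600,600),interpolation=cv2.INTER_CUBIC)
for z,rad,col in((.013,.034,(0,255,0)),(.032,.016,(0,255,255)),(.074,.0045,(0,0,255))):
    u=proj(d,cyl(rad,rad,z,z)[:40]+[.5246,.1349,0]);u=((u-[335,165]+.5)*600/65-.5)
    cv2.polylines(f,[u.astype(np.int32)],True,col,1)
cv2.imwrite('pics/g1.png',f)
E
```

```text
foot [0.52338545 0.13714615] -51.25955568784093
```

View pics/g1.png

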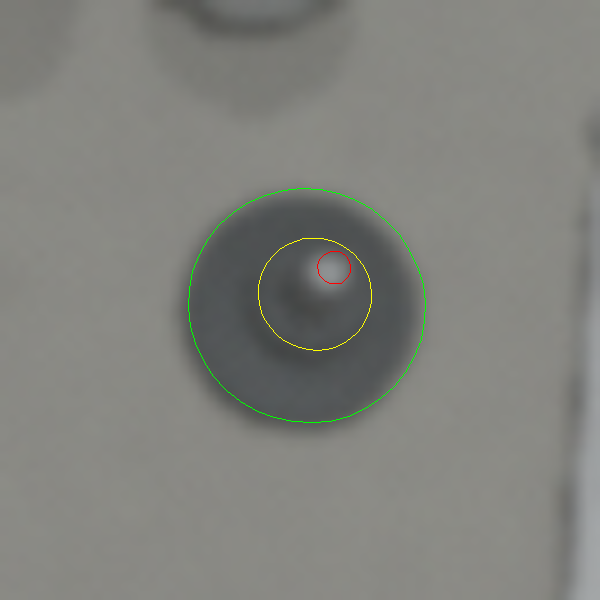

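The ring model sits within about 2 mm of the foot (centre ~ (300,312) in the crop) and on the nose (332,268). The eye has to move about (-4,-3) mm, then down to nose level.

```bash
python3 g.py .4586 .0134 .0875 243
```

```text
t 6.68 pos [0.4626 0.0167 0.1215] ang -117.31 F [ 0.2 -0.5 -1.2] M [-0.01  0.11  0.04] op 31.9 gf 29.8
row [0.0045, 0.0022, 0.034] [-0.15, -0.5, -0.31] rows 0.8 0.1
```

To row units: 0.034 m / 0.5 = 0.068, 0.01 m / 0.5 = 0.02, -0.5 degrees / 360 = -0.0014.

>>> play_rows(
  motion=[
    [[0.0044, 0.002, 0, 0, -0.0014, -0.0008], [0.009, 0.0044, 0.004, 0, -0.0014, -0.0008], [0.009, 0.0044, 0.02, 0, -0.0014, -0.0008], [0.009, 0.0044, 0.04, 0, -0.0014, -0.0008], [0.009, 0.0044, 0.058, 0, -0.0014, -0.0008], [0.009, 0.0044, 0.068, 0, -0.0014, -0.0008], [0.009, 0.0044, 0.068, 0, -0.0014, -0.0008]],
  ],
)

```text
time_s: 7.27
position: [0.4584, 0.0164, 0.0861]
tcp_rot: [[-0.458, -0.889, -0.002], [-0.889, 0.458, -0.009], [0.009, -0.003, -1.0]]
force: [-0.7, -1.7, -2.0]
opening: 0.363
grasp_force: 29.9
```

```bash
python3 g.py .4586 .0134 .0535 243; python3 eye2.py .066 63 .524 .136
```

```text
t 7.27 pos [0.4584 0.0164 0.0861] ang -117.26 F [-0.7 -1.7 -2. ] M [-0.41  0.17 -0.2 ] op 31.5 gf 29.9
row [0.0023, -0.0015, 0.0326] [-0.15, -0.53, -0.26] rows 0.8 0.1
[0.4584 0.0164 0.0861]
eye [0.5217 0.1399] score -82.6 px [369.1 194.3]
eye [0.5217 0.1399] score -82.1 px [369.1 194.3]
```

>>> play_rows(
  motion=[
    [[0, 0, 0, 0, 0, 0], [0, 0, 0, 0, 0, 0]],
  ],
)

```text
time_s: 7.53
position: [0.459, 0.0163, 0.0876]
tcp_rot: [[-0.458, -0.889, 0.001], [-0.889, 0.457, -0.01], [0.009, -0.005, -1.0]]
force: [-0.2, -2.6, -1.9]
opening: 0.367
grasp_force: 29.9
```

```bash
python3 g.py .4586 .0134 .0535 243; python3 g.py .4586 .0134 .0535 243|head -1; python3 eye2.py .066 63 .524 .136; python3 -c "
from rig import bot
print(bot.read_state()['joint_positions'])"
```

```text
t 7.53 pos [0.459  0.0163 0.0876] ang -117.23 F [-0.2 -2.6 -1.9] M [-0.61  0.32 -0.15] op 31.9 gf 29.9
row [0.0025, -0.0008, 0.0341] [-0.3, -0.5, -0.23] rows 0.8 0.1
t 7.53 pos [0.459  0.0163 0.0876] ang -117.23 F [-0.2 -2.6 -1.9] M [-0.61  0.32 -0.15] op 31.9 gf 29.9
[0.459  0.0163 0.0876]
eye [0.5217 0.1405] score -81.7 px [368.9 194.3]
eye [0.5217 0.1405] score -82.3 px [368.9 194.3]
[ -11.58416231   33.35827503  112.962023     -1.00471925   33.51750592
 -163.51797125]
```

Joint 6 is at its limit with this yaw (-163.5°), so I back up and use a link yaw of about 48° at the pin.

To row units: -0.036 m / 0.5 = -0.072, -0.015 m / 0.5 = -0.03, 15 degrees / 360 = 0.0417.

>>> play_rows(
  motion=[
    [[0, 0, -0.03, 0, 0.0014, 0.0056], [0, 0, -0.072, 0, 0.0014, 0.0139], [0, 0, -0.072, 0, 0.0014, 0.0306], [0, 0, -0.072, 0, 0, 0.0417], [0, 0, -0.072, 0, 0, 0.0417], [0, 0, -0.072, 0, 0, 0.0417]],
  ],
)

```text
time_s: 8.13
position: [0.459, 0.0171, 0.1237]
tcp_rot: [[-0.671, -0.742, 0.001], [-0.742, 0.671, -0.01], [0.006, -0.007, -1.0]]
force: [-0.2, -0.5, -1.5]
opening: 0.363
grasp_force: 29.9
```

```bash
python3 g.py .4294 .0337 .1215 228
```

```text
t 8.13 pos [0.459  0.0171 0.1237] ang -132.14 F [-0.2 -0.5 -1.5] M [0.01 0.12 0.03] op 31.6 gf 29.9
row [0.0076, 0.0331, 0.002] [-0.42, -0.36, -0.14] rows 0.8 0.1
```

To row units: 0.033 m / 0.5 = 0.066, 0.0076 m / 0.5 = 0.0152, -0.4 degrees / 360 = -0.0011.

>>> play_rows(
  motion=[
    [[0.004, 0.022, 0.002, -0.0011, -0.0011, 0], [0.01, 0.044, 0.004, -0.0011, -0.0011, 0], [0.0152, 0.066, 0.004, -0.0011, -0.0011, 0], [0.0152, 0.066, 0.004, -0.0011, -0.0011, 0], [0.0152, 0.066, 0.004, -0.0011, -0.0011, 0]],
  ],
)

```text
time_s: 8.55
position: [0.428, 0.0341, 0.121]
tcp_rot: [[-0.671, -0.741, -0.001], [-0.741, 0.671, 0.0], [0.001, 0.001, -1.0]]
force: [0.6, 0.2, -2.2]
opening: 0.368
grasp_force: 29.9
```

```bash
python3 g.py .4294 .0337 .1215 228;python3 eye2.py .100 47.9 .524 .136
```

```text
t 8.55 pos [0.428  0.0341 0.121 ] ang -132.17 F [ 0.6  0.2 -2.2] M [ 0.02  0.13 -0.05] op 32.0 gf 29.9
row [-0.0006, -0.0013, -0.0005] [0.08, -0.04, -0.17] rows 0.0 0.0
[0.428  0.0341 0.121 ]
eye [0.5207 0.1363] score -93.9 px [372.4 192.2]
eye [0.5218 0.1359] score -98.5 px [372.6 191.7]
```

To row units: 0.034 m / 0.5 = 0.068, -0.0018 m / 0.5 = -0.0036.

>>> play_rows(
  motion=[
    [[-0.0034, -0.0036, 0.008, 0, 0, 0], [-0.0034, -0.0036, 0.028, 0, 0, 0], [-0.0034, -0.0036, 0.048, 0, 0, 0], [-0.0034, -0.0036, 0.062, 0, 0, 0], [-0.0034, -0.0036, 0.068, 0, 0, 0], [-0.0034, -0.0036, 0.068, 0, 0, 0]],
  ],
)

```text
time_s: 9.15
position: [0.4315, 0.0335, 0.0864]
tcp_rot: [[-0.672, -0.74, -0.002], [-0.74, 0.672, 0.001], [0.001, 0.002, -1.0]]
force: [-1.2, 0.6, -2.6]
opening: 0.362
grasp_force: 29.9
```

```bash
python3 g.py .4311 .0337 .0535 228;python3 eye2.py .066 47.9 .524 .136
```

```text
t 9.15 pos [0.4315 0.0335 0.0864] ang -132.23 F [-1.2  0.6 -2.6] M [0.09 0.3  0.13] op 31.5 gf 29.9
row [0.0001, 0.0004, 0.0329] [0.1, -0.05, -0.23] rows 0.8 0.0
[0.4315 0.0335 0.0864]
eye [0.5233 0.1366] score -72.3 px [370.4 193.6]
eye [0.5233 0.1368] score -72.9 px [370.4 193.6]
```

To row units: 0.01 m / 0.5 = 0.02, 0.001 m / 0.5 = 0.002.

>>> play_rows(
  motion=[
    [[0.0006, 0.002, 0.006, 0, 0, 0], [0.0006, 0.002, 0.012, 0, 0, 0], [0.0006, 0.002, 0.018, 0, 0, 0], [0.0006, 0.002, 0.02, 0, 0, 0], [0.0006, 0.002, 0.02, 0, 0, 0]],
  ],
)

```text
time_s: 9.67
position: [0.4313, 0.0339, 0.077]
tcp_rot: [[-0.672, -0.74, 0.001], [-0.74, 0.672, 0.0], [-0.0, -0.0, -1.0]]
force: [0.1, -0.1, -1.3]
opening: 0.358
grasp_force: 29.9
```

```bash
python3 g.py .4311 .0337 .0535 228
```

```text
t 9.67 pos [0.4313 0.0339 0.077 ] ang -132.25 F [ 0.1 -0.1 -1.3] M [0.06 0.2  0.01] op 31.2 gf 29.9
row [0.0003, 0.0, 0.0235] [-0.02, 0.03, -0.25] rows 0.6 0.0
```

To row units: 0.0225 m / 0.5 = 0.045, 0.021 m / 0.5 = 0.042.

>>> play_rows(
  motion=[
    [[0, 0, 0.008, 0, 0, 0], [0, 0, 0.018, 0, 0, 0], [0, 0, 0.028, 0, 0, 0], [0, 0, 0.036, 0, 0, 0], [0, 0, 0.042, 0, 0, 0], [0, 0, 0.045, 0, 0, 0], [0, 0, 0.045, 0, 0, 0]],
  ],
)

```text
time_s: 10.25
position: [0.4315, 0.0338, 0.0544]
tcp_rot: [[-0.673, -0.74, 0.001], [-0.74, 0.673, 0.0], [-0.001, -0.001, -1.0]]
force: [-0.2, -1.2, 1.0]
opening: 0.362
grasp_force: 30.0
```

```bash
python3 g.py .4311 .0337 .0535 228
```

```text
t 10.25 pos [0.4315 0.0338 0.0544] ang -132.27 F [-0.2 -1.2  1. ] M [ 0.08  0.04 -0.1 ] op 31.5 gf 30.0
row [0.0003, 0.0002, 0.0009] [-0.03, 0.04, -0.27] rows 0.0 0.0
```

To row units: 0.0013 m / 0.5 = 0.0026, 0.0007 m / 0.5 = 0.0014.

>>> play_rows(
  motion=[
    [[0, 0, 0.0014, 0, 0, 0], [0, 0, 0.0026, 0, 0, 0], [0, 0, 0.0026, 0, 0, 0], [0, 0, 0.0026, 0, 0, 0]],
  ],
)

```text
time_s: 10.58
position: [0.4314, 0.0339, 0.0536]
tcp_rot: [[-0.672, -0.74, 0.001], [-0.74, 0.672, 0.0], [-0.001, -0.001, -1.0]]
force: [-0.4, -2.2, 1.2]
opening: 0.363
grasp_force: 30.0
```

```bash
python3 g.py .4311 .0337 .0535 228;python3 eye2.py .032 47.9 .524 .136
```

```text
t 10.58 pos [0.4314 0.0339 0.0536] ang -132.25 F [-0.4 -2.2  1.2] M [-0.09 -0.08 -0.1 ] op 31.5 gf 30.0
row [0.0004, 0.0001, 0.0001] [-0.05, 0.05, -0.25] rows 0.0 0.0
[0.4314 0.0339 0.0536]
eye [0.5246 0.1367] score -93.7 px [368.7 195.5]
eye [0.5246 0.1367] score -93.9 px [368.7 195.5]
```

To row units: 0.0015 m / 0.5 = 0.003, 0.0007 m / 0.5 = 0.0014.

>>> play_rows(
  motion=[
    [[0, 0, 0.0014, 0, 0, 0], [0, 0, 0.003, 0, 0, 0], [0, 0, 0.003, 0, 0, 0], [0, 0, 0.003, 0, 0, 0]],
  ],
)

```text
time_s: 11.02
position: [0.4313, 0.0339, 0.0519]
tcp_rot: [[-0.672, -0.74, 0.001], [-0.74, 0.672, 0.0], [-0.001, -0.0, -1.0]]
force: [0.5, -1.2, 0.8]
opening: 0.364
grasp_force: 30.0
```

```bash
python3 g.py .4311 .0337 .0535 228; python3 - <<'E'
from h import *
ims=[]
for c in('top','side'):
    d=imaging.capture(c);f=d['frame'][...,::-1];u=proj(d,np.array([[.5,.1,.05]]))[0].astype(int)
    ims.append(cv2.resize(f[u[1]-40:u[1]+40,u[0]-40:u[0]+40],(400,400),interpolation=cv2.INTER_CUBIC))
cv2.imwrite('pics/s1.png',np.hstack(ims))
E
```

```text
t 11.02 pos [0.4313 0.0339 0.0519] ang -132.25 F [ 0.5 -1.2  0.8] M [ 0.01 -0.22 -0.18] op 31.7 gf 30.0
row [0.0003, -0.0, -0.0016] [-0.02, 0.03, -0.25] rows 0.0 0.0
```

View pics/s1.png

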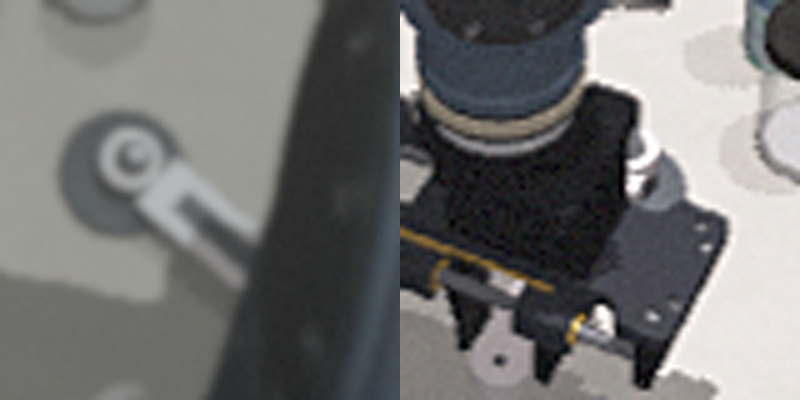

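The top crop shows the eye ring around the pin at (135,155), centred on the foot; the force jump at TCP z≈0.054 confirms that it sits on the shoulder. Lifting off now.

To row units: -0.07 m / 0.5 = -0.14, -0.064 m / 0.5 = -0.128.

>>> play_rows(
  motion=[
    [[0, 0, -0.01, 0, 0, 0], [0, 0, -0.026, 0, 0, 0], [0, 0, -0.05, 0, 0, 0], [0, 0, -0.076, 0, 0, 0], [0, 0, -0.104, 0, 0, 0], [0, 0, -0.128, 0, 0, 0], [0, 0, -0.14, 0, 0, 0], [0, 0, -0.14, 0, 0, 0]],
  ],
)

```text
time_s: 11.78
position: [0.4313, 0.034, 0.1233]
tcp_rot: [[-0.672, -0.741, 0.002], [-0.741, 0.672, -0.0], [-0.001, -0.002, -1.0]]
force: [0.0, 0.2, -1.8]
opening: 0.364
grasp_force: 30.0
```

```bash
python3 g.py .43 .115 .123 180;python3 - <<'E'
from h import *
d=imaging.capture('side');R=np.array(d['R']);C=-R.T@d['t'];print('cam',C)
def bp(u,z):
    r=R.T@np.linalg.inv(d['camera_matrix'])@[*u,1];return C+r*(z-C[2])/r[2]
print('jar base',bp((384,243),0),'bottle base',bp((381,222),0))
d=imaging.capture('top');R=np.array(d['R']);C=-R.T@d['t']
for z in(.1,.15,.2):print('bottle top',bp((337,133),z),'jar top',bp((365,150),z))
E
```

```text
t 11.78 pos [0.4313 0.034  0.1233] ang -132.2 F [ 0.   0.2 -1.8] M [ 0.04  0.07 -0.01] op 31.7 gf 30.0
row [-0.0591, 0.0553, 0.0002] [-0.07, 0.12, 47.8] rows 1.9 6.7
cam [ 0.30384638 -0.49372635  0.80936663]
jar base [6.28523555e-01 1.27444914e-01 1.11022302e-16] bottle base [ 6.50579171e-01  2.05183285e-01 -1.11022302e-16]
bottle top [0.67489833 0.21610132 0.1       ] jar top [0.62968545 0.14807654 0.1       ]
bottle top [0.65805325 0.21894552 0.15      ] jar top [0.6151726 0.1544297 0.15     ]
bottle top [0.64120816 0.22178972 0.2       ] jar top [0.60065975 0.16078286 0.2       ]
```

To row units: 40 degrees / 360 = 0.1111.

>>> play_rows(
  motion=[
    [[0, 0, 0, 0, 0, 0.0111], [0, 0, 0, 0, 0, 0.0306], [0, 0, 0, 0, 0, 0.05], [0, 0, 0, 0, 0, 0.0694], [0, 0, 0, 0, 0, 0.0889], [0, 0, 0, 0, 0, 0.1028], [0, 0, 0, 0, 0, 0.1111], [0, 0, 0, 0, 0, 0.1111]],
  ],
)

```text
time_s: 12.55
position: [0.4302, 0.0341, 0.121]
tcp_rot: [[-0.991, -0.134, -0.002], [-0.134, 0.991, 0.001], [0.002, 0.001, -1.0]]
force: [-0.7, -0.4, -1.7]
opening: 0.363
grasp_force: 30.0
```

```bash
cat > tilt.py <<'E'
from h import *
s=bot.read_state();T=np.array(s['tcp_rot']);print(s['time_s'],np.round(s['position'],4),np.round(T,3).tolist())
Rl=np.c_[-T[:,0],T[:,1],-T[:,2]]   # link axes if level in hand
V=[];M=[]
for c in('top','side'):
    d=imaging.capture(c);o=finder.outline_of(c,'link_go')
    print(c,[(round(r['confidence'],2),int(r['pixels'].sum()),np.argwhere(r['pixels']).mean(0).astype(int).tolist()) for r in o])
    V.append(d);cv2.imwrite(f'pics/tilt_{c}.png',d['frame'][...,::-1])
    if o: np.save(f'tilt_{c}.npy',o[0]['pixels'])
    M.append(o[0]['pixels'] if o else None)
from scipy.spatial.transform import Rotation as Ro
e0=np.array(s['position'])-.022*np.array([0,0,1])  # underside below TCP
f=V[1]['frame'][...,::-1].copy()
for pit,col in((0,(0,255,0)),):
    R=Rl@Ro.from_euler('y',-pit,degrees=True).as_matrix()
    for P in(cyl(.016,.016,0,.014,cx=.139),cyl(.0095,.0095,0,.014,cx=.139)):
        for k in(P[:40],P[40:]):
            u=proj(V[1],k@R.T+e0);print(np.round(u.mean(0),1))
E
python3 tilt.py; python3 - <<'E'
from h import *
f=cv2.imread('pics/tilt_side.png');m=np.load('tilt_side.npy')
ys,xs=np.nonzero(m);x0,y0=int(xs.mean())-60,int(ys.mean())-45
cr=cv2.resize(f[y0:y0+90,x0:x0+120],(800,600),interpolation=cv2.INTER_CUBIC);print(x0,y0)
cv2.imwrite('pics/t1.png',cr)
E
```

```text
12.55 [0.4302 0.0341 0.121 ] [[-0.991, -0.134, -0.002], [-0.134, 0.991, 0.001], [0.002, 0.001, -1.0]]
top [(0.66, 509, [192, 409])]
side [(0.86, 383, [247, 361])]
[375.8 244.6]
[376.2 240.8]
[375.8 244.6]
[376.2 240.8]
301 202
```

View pics/t1.png

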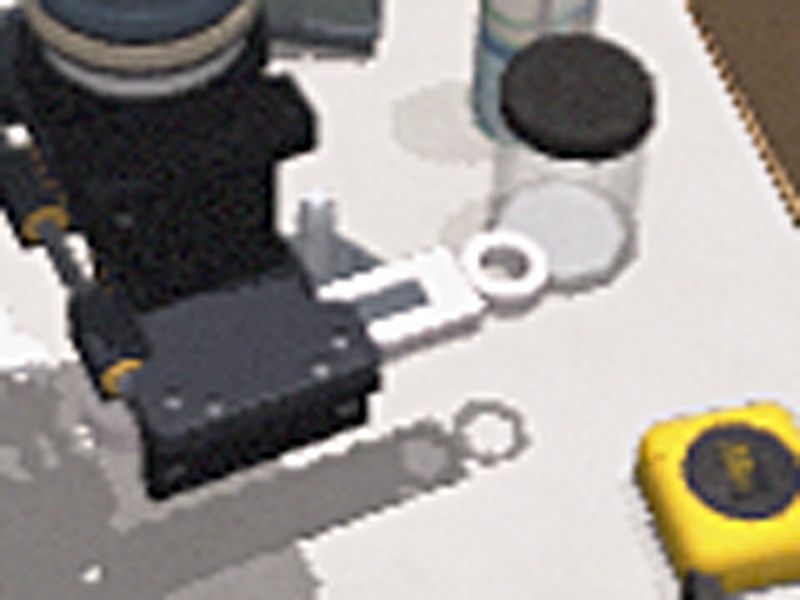

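Eye ring at crop (506,265) = pixel (377,242), predicted (376,241) for a level link: level within measuring error. Next: the approach pose in front of the slot.

```bash
python3 g.py .4555 .119 .121 243.3
```

```text
t 12.75 pos [0.4307 0.034  0.1215] ang -172.18 F [-0.8 -0.4 -1.7] M [ 0.01  0.12 -0.03] op 31.5 gf 30.0
row [-0.0361, 0.0808, 0.0005] [0.05, -0.03, -55.48] rows 2.1 7.7
```

To row units: 0.055 m / 0.5 = 0.11, 0.04 m / 0.5 = 0.08, -51 degrees / 360 = -0.1417.

>>> play_rows(
  motion=[
    [[0, 0, 0, 0, 0, -0.0111], [0, 0, 0, 0, 0, -0.0306], [0, 0, 0, 0, 0, -0.05], [-0.004, 0.01, 0, 0, 0, -0.0694], [-0.012, 0.028, 0, 0, 0, -0.0889], [-0.024, 0.052, 0, 0, 0, -0.1083], [-0.036, 0.08, 0, 0, 0, -0.1278], [-0.05, 0.11, 0, 0, 0, -0.1417]],
  ],
)

```text
time_s: 13.42
position: [0.4483, 0.0921, 0.1218]
tcp_rot: [[-0.514, -0.858, -0.0], [-0.858, 0.514, 0.0], [0.0, 0.0, -1.0]]
force: [0.1, 0.1, -2.2]
opening: 0.364
grasp_force: 30.0
```

```bash
python3 g.py .4555 .119 .121 243.3
```

```text
t 13.42 pos [0.4483 0.0921 0.1218] ang -120.92 F [ 0.1  0.1 -2.2] M [ 0.02  0.08 -0.02] op 31.7 gf 30.0
row [-0.0267, 0.0076, 0.0008] [0.02, -0.01, -4.22] rows 0.7 0.6
```

To row units: -0.0267 m / 0.5 = -0.0534, 0.0076 m / 0.5 = 0.0152, -4.2 degrees / 360 = -0.0117.

>>> play_rows(
  motion=[
    [[-0.018, 0.006, 0, 0, 0, -0.0056], [-0.038, 0.012, 0, 0, 0, -0.0097], [-0.052, 0.0152, 0, 0, 0, -0.0117], [-0.0534, 0.0152, 0, 0, 0, -0.0117], [-0.0534, 0.0152, 0, 0, 0, -0.0117], [-0.0534, 0.0152, 0, 0, 0, -0.0117]],
  ],
)

```text
time_s: 13.92
position: [0.4555, 0.1183, 0.1219]
tcp_rot: [[-0.455, -0.89, -0.0], [-0.89, 0.455, -0.0], [0.0, 0.0, -1.0]]
force: [-0.5, -0.1, -2.2]
opening: 0.364
grasp_force: 30.0
```

```bash
python3 g.py .4555 .119 .121 243.3; python3 -c "
from rig import bot
print(bot.read_state()['joint_positions'].round(1))"; cat > lat.py <<'E'
from eye2 import *
s=bot.read_state();T=np.array(s['tcp_rot']);f=-T[:,0];p=np.array(s['position'])
yaw=np.arctan2(f[1],f[0]);pe=p[:2]+.139*f[:2];e=eye2(p[2]-.022,yaw,pe)
A=np.radians(63.25);F=np.array([np.cos(A),np.sin(A)]);N=np.array([-F[1],F[0]])
print('pos',np.round(p,4),'yaw',round(np.degrees(yaw),2),'robot eye',np.round(pe,4))
st=np.array([.5432,.2943]);sr=np.array([.5445,.2955])
for n,q,o in(('top',e,st),('robot',pe,sr)):
    v=o-q;print(n,'tip to wall outer face mm',round(1e3*(v@F)-16,1),'move lateral(+left) mm',round(1e3*(v@N),1))
E
python3 lat.py
```

```text
t 13.92 pos [0.4555 0.1183 0.1219] ang -117.07 F [-0.5 -0.1 -2.2] M [-0.05  0.1   0.01] op 31.6 gf 30.0
row [-0.0006, 0.0003, 0.0009] [0.01, -0.01, -0.37] rows 0.0 0.1
[   0.9   29.9  110.1   -0.    40.  -152. ]
eye [0.5201 0.2413] score -44.1 px [328.6 193.4]
pos [0.4555 0.1183 0.1219] yaw 62.93 robot eye [0.5188 0.242 ]
top tip to wall outer face mm 41.7 move lateral(+left) mm 3.2
robot tip to wall outer face mm 43.3 move lateral(+left) mm 1.1
```

To row units: -0.036 m / 0.5 = -0.072, -0.033 m / 0.5 = -0.066, -0.35 degrees / 360 = -0.001.

>>> play_rows(
  motion=[
    [[-0.008, 0.004, 0.003, 0, 0, -0.001], [-0.022, 0.004, 0.003, 0, 0, -0.001], [-0.038, 0.004, 0.003, 0, 0, -0.001], [-0.054, 0.004, 0.003, 0, 0, -0.001], [-0.066, 0.004, 0.003, 0, 0, -0.001], [-0.072, 0.004, 0.003, 0, 0, -0.001], [-0.072, 0.004, 0.003, 0, 0, -0.001]],
  ],
)

```text
time_s: 14.55
position: [0.4709, 0.1524, 0.1205]
tcp_rot: [[-0.448, -0.894, 0.001], [-0.894, 0.448, 0.0], [-0.001, -0.001, -1.0]]
force: [-0.3, 1.0, -0.8]
opening: 0.363
grasp_force: 30.0
```

```bash
python3 g.py .4718 .1512 .120 243.3; python3 lat.py; python3 - <<'E'
from h import *
ims=[]
for c in('top','side'):
    d=imaging.capture(c);f=d['frame'][...,::-1];u=proj(d,np.array([[.54,.28,.11]]))[0].astype(int)
    ims.append(cv2.resize(f[u[1]-35:u[1]+35,u[0]-35:u[0]+35],(400,400),interpolation=cv2.INTER_CUBIC))
cv2.imwrite('pics/f1.png',np.hstack(ims))
E
```

```text
t 14.55 pos [0.4709 0.1524 0.1205] ang -116.62 F [-0.3  1.  -0.8] M [0.   0.09 0.06] op 31.6 gf 30.0
row [0.0007, -0.0013, 0.0005] [-0.05, 0.04, 0.08] rows 0.0 0.0
eye [0.5363 0.2804] score -53.9 px [312.2 187.2]
pos [0.4709 0.1524 0.1205] yaw 63.38 robot eye [0.5332 0.2767]
top tip to wall outer face mm -0.5 move lateral(+left) mm 0.1
robot tip to wall outer face mm 5.9 move lateral(+left) mm -1.6
```

View pics/f1.png

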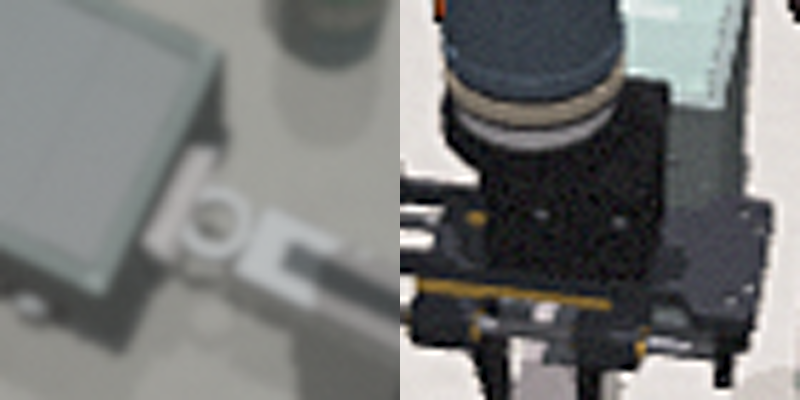

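The top crop shows the eye tip (190,213) right at the lips' mouth, with the lips centred about (190,205): the link needs to go about 1.5 mm to its right. Then I feed on gently.

To row units: -0.008 m / 0.5 = -0.016, -0.006 m / 0.5 = -0.012.

>>> play_rows(
  motion=[
    [[0, -0.003, 0, 0, 0, 0], [-0.004, -0.003, 0.0008, 0, 0, 0], [-0.008, -0.003, 0.0008, 0, 0, 0], [-0.012, -0.003, 0.0008, 0, 0, 0], [-0.016, -0.003, 0.0008, 0, 0, 0], [-0.016, -0.003, 0.0008, 0, 0, 0]],
  ],
)

```text
time_s: 15.2
position: [0.4756, 0.1583, 0.1201]
tcp_rot: [[-0.449, -0.894, 0.001], [-0.894, 0.449, 0.0], [-0.001, -0.001, -1.0]]
force: [-0.5, 0.4, -1.7]
opening: 0.362
grasp_force: 30.0
```

```bash
python3 g.py .4718 .1512 .120 243.3
```

```text
t 15.2 pos [0.4756 0.1583 0.1201] ang -116.67 F [-0.5  0.4 -1.7] M [-0.01  0.13  0.  ] op 31.5 gf 30.0
row [0.0081, 0.0002, 0.0001] [-0.03, 0.03, 0.03] rows 0.2 0.0
```

No contact; continuing.

To row units: -0.0085 m / 0.5 = -0.017, -0.0075 m / 0.5 = -0.015.

>>> play_rows(
  motion=[
    [[-0.003, 0, 0, 0, 0, 0], [-0.006, 0, 0, 0, 0, 0], [-0.009, 0, 0, 0, 0, 0], [-0.012, 0, 0, 0, 0, 0], [-0.015, 0, 0, 0, 0, 0], [-0.017, 0, 0, 0, 0, 0], [-0.017, 0, 0, 0, 0, 0]],
  ],
)

```text
time_s: 15.78
position: [0.4793, 0.1658, 0.1201]
tcp_rot: [[-0.449, -0.894, 0.001], [-0.894, 0.449, 0.0], [-0.0, -0.0, -1.0]]
force: [-0.3, -0.2, -1.6]
opening: 0.368
grasp_force: 30.0
```

```bash
sed -i "s/    print('row'/    print('toolF',np.round(R.T@s['force'],1),'toolM',np.round(R.T@s['moment'],2));print('row'/" g.py; python3 g.py .4718 .1512 .120 243.3
```

```text
t 15.78 pos [0.4793 0.1658 0.1201] ang -116.68 F [-0.3 -0.2 -1.6] M [-0.03  0.13 -0.01] op 32.0 gf 30.0
toolF [0.4 0.2 1.6] toolM [-0.1   0.08  0.01]
row [0.0164, 0.0001, 0.0001] [-0.02, 0.03, 0.02] rows 0.4 0.0
```

To row units: -0.01 m / 0.5 = -0.02, -0.009 m / 0.5 = -0.018.

>>> play_rows(
  motion=[
    [[-0.003, 0, 0, 0, 0, 0], [-0.006, 0, 0, 0, 0, 0], [-0.009, 0, 0, 0, 0, 0], [-0.012, 0, 0, 0, 0, 0], [-0.015, 0, 0, 0, 0, 0], [-0.018, 0, 0, 0, 0, 0], [-0.02, 0, 0, 0, 0, 0], [-0.02, 0, 0, 0, 0, 0]],
  ],
)

```text
time_s: 16.45
position: [0.4837, 0.1748, 0.1201]
tcp_rot: [[-0.449, -0.894, 0.001], [-0.894, 0.449, 0.0], [-0.0, -0.0, -1.0]]
force: [0.7, 0.5, -1.0]
opening: 0.365
grasp_force: 30.0
```

```bash
python3 g.py .4718 .1512 .120 243.3
```

```text
t 16.45 pos [0.4837 0.1748 0.1201] ang -116.67 F [ 0.7  0.5 -1. ] M [-0.04  0.16 -0.03] op 31.8 gf 30.0
toolF [-0.7 -0.4  1. ] toolM [-0.12  0.11  0.03]
row [0.0264, 0.0001, 0.0001] [-0.02, 0.02, 0.03] rows 0.6 0.0
```

To row units: -0.02 m / 0.5 = -0.04, -0.017 m / 0.5 = -0.034.

>>> play_rows(
  motion=[
    [[-0.004, 0, 0, 0, 0, 0], [-0.01, 0, 0, 0, 0, 0], [-0.016, 0, 0, 0, 0, 0], [-0.022, 0, 0, 0, 0, 0], [-0.028, 0, 0, 0, 0, 0], [-0.034, 0, 0, 0, 0, 0], [-0.04, 0, 0, 0, 0, 0], [-0.04, 0, 0, 0, 0, 0]],
  ],
)

```text
time_s: 17.12
position: [0.4929, 0.193, 0.12]
tcp_rot: [[-0.449, -0.894, 0.001], [-0.894, 0.449, 0.0], [-0.001, -0.0, -1.0]]
force: [-0.1, 0.8, -1.3]
opening: 0.364
grasp_force: 30.0
```

```bash
python3 g.py .4718 .1512 .120 243.3
```

```text
t 17.12 pos [0.4929 0.193  0.12  ] ang -116.66 F [-0.1  0.8 -1.3] M [0.08 0.13 0.  ] op 31.7 gf 30.0
toolF [-0.7  0.5  1.3] toolM [-0.15 -0.01 -0.  ]
row [0.0468, 0.0001, 0.0] [-0.02, 0.04, 0.04] rows 1.1 0.0
```

To row units: -0.025 m / 0.5 = -0.05, -0.022 m / 0.5 = -0.044.

>>> play_rows(
  motion=[
    [[-0.006, 0, 0, 0, 0, 0], [-0.014, 0, 0, 0, 0, 0], [-0.022, 0, 0, 0, 0, 0], [-0.03, 0, 0, 0, 0, 0], [-0.038, 0, 0, 0, 0, 0], [-0.044, 0, 0, 0, 0, 0], [-0.05, 0, 0, 0, 0, 0], [-0.05, 0, 0, 0, 0, 0]],
  ],
)

```text
time_s: 17.78
position: [0.5042, 0.2154, 0.1201]
tcp_rot: [[-0.449, -0.894, 0.001], [-0.894, 0.449, 0.0], [-0.001, -0.001, -1.0]]
force: [1.2, 0.2, -0.9]
opening: 0.36
grasp_force: 30.0
```

```bash
python3 g.py .4718 .1512 .120 243.3
```

```text
t 17.78 pos [0.5042 0.2154 0.1201] ang -116.66 F [ 1.2  0.2 -0.9] M [-0.01  0.14  0.05] op 31.3 gf 30.0
toolF [-0.7 -0.9  0.9] toolM [-0.12  0.07 -0.05]
row [0.0719, 0.0002, 0.0001] [-0.03, 0.05, 0.04] rows 1.7 0.0
```

>>> play_rows(
  motion=[
    [[-0.002, 0, 0, 0, 0, 0], [-0.004, 0, 0, 0, 0, 0], [-0.006, 0, 0, 0, 0, 0], [-0.008, 0, 0, 0, 0, 0], [-0.01, 0, 0, 0, 0, 0], [-0.012, 0, 0, 0, 0, 0], [-0.012, 0, 0, 0, 0, 0]],
  ],
)

```text
time_s: 18.37
position: [0.5065, 0.2202, 0.12]
tcp_rot: [[-0.449, -0.894, 0.0], [-0.894, 0.449, 0.0], [-0.0, -0.0, -1.0]]
force: [-0.1, 0.7, -1.8]
opening: 0.362
grasp_force: 30.0
```

```bash
python3 g.py .4718 .1512 .120 243.3
```

```text
t 18.37 pos [0.5065 0.2202 0.12  ] ang -116.68 F [-0.1  0.7 -1.8] M [-0.01  0.16 -0.03] op 31.5 gf 30.0
toolF [-0.6  0.4  1.8] toolM [-0.14  0.08  0.03]
row [0.0772, 0.0, 0.0] [-0.01, 0.01, 0.02] rows 1.9 0.0
```

To row units: -0.004 m / 0.5 = -0.008, -0.003 m / 0.5 = -0.006.

>>> play_rows(
  motion=[
    [[-0.002, 0, 0, 0, 0, 0], [-0.004, 0, 0, 0, 0, 0], [-0.006, 0, 0, 0, 0, 0], [-0.008, 0, 0, 0, 0, 0], [-0.008, 0, 0, 0, 0, 0]],
  ],
)

```text
time_s: 18.78
position: [0.5082, 0.2236, 0.12]
tcp_rot: [[-0.449, -0.894, -0.0], [-0.894, 0.449, -0.0], [0.0, 0.0, -1.0]]
force: [-0.3, -1.8, -2.1]
opening: 0.361
grasp_force: 30.0
```

To row units: -0.003 m / 0.5 = -0.006, -0.002 m / 0.5 = -0.004.

>>> play_rows(
  motion=[
    [[-0.002, 0, 0, 0, 0, 0], [-0.004, 0, 0, 0, 0, 0], [-0.006, 0, 0, 0, 0, 0], [-0.006, 0, 0, 0, 0, 0]],
  ],
)

```text
time_s: 19.12
position: [0.5095, 0.2264, 0.12]
tcp_rot: [[-0.449, -0.894, -0.0], [-0.894, 0.449, -0.0], [0.0, 0.0, -1.0]]
force: [-0.9, -1.4, -2.1]
opening: 0.363
grasp_force: 30.0
```

```bash
python3 g.py .4718 .1512 .120 243.3
```

```text
t 19.12 pos [0.5095 0.2264 0.12  ] ang -116.67 F [-0.9 -1.4 -2.1] M [-0.49  0.33 -0.02] op 31.6 gf 30.0
toolF [1.6 0.2 2.1] toolM [-0.07  0.58  0.02]
row [0.0841, -0.0, -0.0] [0.0, -0.01, 0.03] rows 2.0 0.0
```

To row units: -0.0035 m / 0.5 = -0.007, -0.003 m / 0.5 = -0.006.

>>> play_rows(
  motion=[
    [[-0.002, 0, 0, 0, 0, 0], [-0.004, 0, 0, 0, 0, 0], [-0.006, 0, 0, 0, 0, 0], [-0.007, 0, 0, 0, 0, 0], [-0.007, 0, 0, 0, 0, 0], [-0.007, 0, 0, 0, 0, 0]],
  ],
)

```text
time_s: 19.62
position: [0.511, 0.2294, 0.12]
tcp_rot: [[-0.449, -0.894, -0.0], [-0.894, 0.449, -0.0], [0.0, 0.0, -1.0]]
force: [-0.9, -3.5, -1.7]
opening: 0.367
grasp_force: 30.0
```

```bash
python3 g.py .4718 .1512 .120 243.3; python3 - <<'E'
from h import *
ims=[]
for c,b in(('top',(270,110,150,110)),('side',(290,130,150,110))):
    d=imaging.capture(c);f=d['frame'][...,::-1];x,y,w,h=b
    ims.append(cv2.resize(f[y:y+h,x:x+w],(400,293),interpolation=cv2.INTER_CUBIC))
cv2.imwrite('pics/end.png',np.hstack(ims))
for n in('stop_face','link_go_eye'):print(n,[(np.round(r['at'],3),round(r['confidence'],2)) for r in finder.recognise('top',n)])
E
```

```text
t 19.62 pos [0.511  0.2294 0.12  ] ang -116.68 F [-0.9 -3.5 -1.7] M [-0.59  0.34 -0.  ] op 32.0 gf 30.0
toolF [ 3.6 -0.8  1.7] toolM [-0.04  0.68  0.  ]
row [0.0875, -0.0001, 0.0] [0.01, -0.01, 0.02] rows 2.1 0.0
stop_face []
link_go_eye []
```

View pics/end.png

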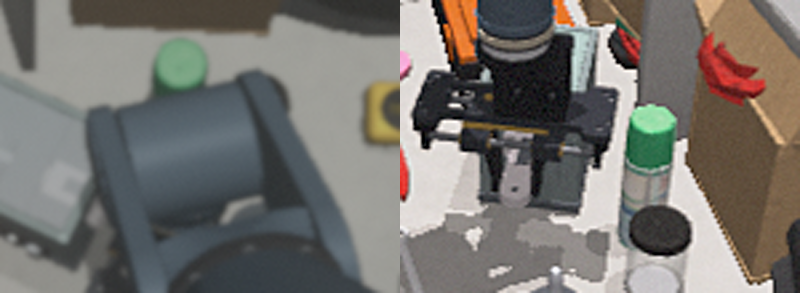

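The top crop shows the link inside the housing under the clear roof; the side crop shows the hand clear of the bottle and jar. The axial force has risen from about 0 to about 3.5–4 N over at least 6.5 mm, so the stop is pushed well back and the link is level.

```bash
python3 -c "
from rig import bot
print(bot.hand_in())"
```

```text
the job is handed in; nothing more can be done
None
```

The job is handed in at about 20 s: the large-bore link arm went down the gauge pin onto the shoulder and was lifted off. It is now held level through the slot, with the spring stop pushed back an estimated 7–10 mm (judged from travel and about 4 N of axial force, as no camera could see the stop).

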